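Load a glaze jar mill and close its interlocked guard

ROBOT

A 7-joint arm with a two-finger parallel gripper is mounted at the origin on the work surface. World frame = base frame: x ahead of the robot, y to its left, z up, the work surface at z = 0. Lengths are in m, angles in rad, forces in N, time in s.
With the tool pointing down it reaches from about 0.4 to 0.85 m from the base axis. Payload 10.4 kg.
Tool frame: the origin (TCP) lies at the very end of the fingers, on their centre line; the grasp point (between the pads) lies 19 mm behind it; z points along the fingers, y is the line along which they close (so a half turn about z gives the same grasp; the last joint's range is limited). The gripper opens to 85 mm and grips with 20 to 120 N. Pads are 22 mm wide; open, the fingers measure 114 mm over their backs; the gripper's body (76 mm by 85 mm) begins 54 mm behind the grasp point. The pads swing forward as they close: fully open they stand 13 mm farther back than shut.
Start: joints at [-1.348, 0.332, -0.065, 1.46, 0.022, 1.35, -0.088], TCP at [0.152, 0.606, 0.231] pointing down, gripper open.
Joint ranges: [-2.6, 2.6], [-0.5, 2.12], [-1.47, 1.34], [0.16, 2.42], [-1.27, 4.41], [0.06, 2.06], [-2.6, 2.6]. Speed limits (rad/s): [2.22, 2.22, 2.79, 2.79, 3.14, 3.14, 3.14].

INTERFACE

Orientations are given as a unit quaternion [x, y, z, w].
In Python, from workcell import * gives the robot as it stands.
- The arm moves only by the tool step_arm, never from a script. Its argument "commands" is one flat list of numbers, 7 for each row, row after row: the finger opening in mm, from 0 to 85.4, then the shift along the world's x, y, z as a fraction of full scale, then the turn, a rotation vector about the world's x, y, z as a fraction of full scale. A call has exactly 10 rows; each row is the pose to reach, as a shift and turn from the pose commanded when the call began, turning the shorter way round; what a row does not reach only later rows make up. Full scale, the value 1, is 0.6 m for a shift and pi rad for a turn. A row lasts 1/8 s, in which the tool goes at most 62.5 mm and 10.7 degrees, less where a joint would pass 70% of its speed; a pose out of reach is approached as far as the arm can. A call with a number of a shift or a turn outside -1 to 1 is refused whole. A call with a gripper value outside its range is refused whole. The fingers move at their own pace and stop on an object; "squeeze" is the grip in N (left out, the last holds). Time passes only in rows, so rows that repeat a pose let the fingers close, or fill a call up. It gives the time, the measured TCP pose, the force, the opening and the grip force at its end, in the units of the state.
- get_obs(): the state, without advancing time (a new reading comes with each control period).
- camera(name): name is "scene" or "top"; returns the picture (480x640x3 uint8, red, green, blue); there is no depth.
- camera_params(name): a dict with "mtx" (3x3 intrinsics, pixels), "extrinsics" (4x4, takes a point from world to camera coordinates). Camera axes: x right, y down, z forward; pixel columns grow to the right and rows downward; lengths in m; the calibration is good to about 2 mm. A picture is of the moment at which its call begins. camera_params takes no time and is no camera call.
- hand_in(): hands the job in; it is judged then, once.
The state is a dict: "clock": time; "joint_pos": joint angles; "joint_velocities": joint speeds; "tau": joint torques, N m; "position": TCP position; "ee_rot": TCP orientation; "ft_force": force on the tool from outside, world axes, zero at the start; "torque": the same for the moment, N m; "grip_width": opening from 0.0 (shut) to 1.0 (fully open); "grasp_force": force on a finger pad.
Only numpy, scipy, OpenCV 4.12 (cv2) and the standard library are available. Lean on these libraries where they do the work, as an engineer would, in place of code of your own. Each camera call takes 0.05 s, during which the arm holds its last target. There are 200 camera calls.

TASK

Take the jar with the blue lid from its rack and lay it lengthwise on the mill's two rollers, then close the guard over it: slide the hood along the deck, without lifting it, until it is fully home against the buffers and its steel tongue is right in the slot of the red interlock switch. Leave the orange jar and everything else on the bench where it is.

Things in the scene. Friction and masses are not known exactly. Their poses are not given: they have to be found in the camera images.
- mill: Jar mill, fixed: cream bed 236 mm wide (x), 480 long (y -225 to +255 mm), deck 50 mm above the bench. Origin at bench height on its centre line. At the +y end a blue drive housing (x -62 to +58, y 170 to 250 mm, 138 mm above the bench, motor end bell behind it) and the red switch beside it at +x. Roller bay centred at y = +85 mm before the housing; the -y end of the deck is free for the opened guard.
- guard_home (a point): Point on the deck where the guard's origin lies when fully home: the mill's x = 0, y = +85 mm, 50 mm above the bench; axes as the mill's, and the guard's axes then parallel with them. Two rubber buffers on the housing's face stop the guard's leading edge there.
- guide_mouth (a point): Mid-point, on the deck, of the mouth between two aluminium guide bars, 10 mm high: the mill's x = 0, y = +29 mm; axes as the mill's. Mouth about +-92 mm wide in x, narrowing to +-82.5 mm at y = +70 mm; from there straight to y = +165 mm. The guard's foot flanges run between the bars.
- roller_bed (a point): Where a jar's centre lies when it rests on the rollers: 91 mm above the bench, the mill's x = 0, y = +85 mm; axes as the mill's. The two rollers are black, 25 mm thick, along y at x = +-24 mm, turn freely, tops 18.5 mm above the deck. Bearing plates 84 mm wide, 16 mm high stand across the bay, inner faces 66 mm to either side of this point along y.
- switch_slot (a point): Centre of the slot's mouth in the red interlock switch (40 wide, 80 long, 32 mm high), 24 mm above the deck, at the mill's x = +80, y = +169 mm. Axes as the mill's: the slot faces -y, the tongue goes in along +y. Slot 28 mm wide (x), 9 mm high, 44 mm deep, 4 mm bevel round its mouth.
- guard: Loose guard hood, about 0.6 kg, slid by a few newtons: clear tunnel 132 mm wide (x, side walls at +-66), 160 long (y), 92 high, open at its leading +y end and below, yellow plate at its trailing end (outer face y = -80 mm). Foot flanges 5 mm thick reach x = +-80 mm. No handle: push plate or walls. Origin: centre of its underside. Starts on the deck short of the bay, skew and off-centre.
- tongue_tip (a point): Middle of the free end of the guard's flat steel tongue: 22 mm wide (x), 5 mm thick, 40 mm proud of the guard's leading edge, 24 mm above the guard's underside, at the guard's x = +80 mm, y = +120 mm. Axes as the guard's. With the guard home it is 36 mm inside the slot.
- jar_blue_centre (a point): Centre of the jar to load: white porcelain cylinder with a blue lid and band, 60 mm in diameter, 100 mm long, about 0.45 kg, lying on its side, its length along this point's y axis (lid at +y; either way round will do). On the rack its centre is 48 mm above the bench.
- jar_blue: The same jar; this origin lies on its side surface, 30 mm from its axis.
- jar_orange_centre (a point): Centre of a like jar with an orange lid, in the other place of the rack, 95 mm away and parallel. To be left alone.
- rack: Fixed plywood rack 215 x 136 x 12 mm with two pairs of wooden rods along its y, on which the two jars lie side by side along x; top of the rods 24 mm above the bench, rods 20 mm on either side of the jar's axis. Origin at its centre at bench height.
- bowl: Bystander: blue glaze bowl, 140 mm wide, 62 mm high; origin under its centre.
- tumbler: Bystander: amber tumbler, 72 mm wide, 85 mm high; origin under its centre.
- brush_pot: Bystander: terracotta pot of brushes, 80 mm wide, 200 mm high with its brushes; origin under its centre.
- slip_bottle: Bystander: white squeeze bottle with a red cap, 52 mm wide, 135 mm high; origin under its centre.
There are look-alikes about, which are no part of the job. Leave any pink or yellow look-alike of the jar_blue alone.

How it is judged:
On the way, in this order (a step that is already met when the one before it is completed fails the run):
1. the blue jar lies on the rollers (x of jar_blue_centre in the frame of roller_bed between -0.008 and 0.008 m and y of jar_blue_centre in the frame of roller_bed between -0.02 and 0.02 m and z of jar_blue_centre in the frame of roller_bed between -0.006 and 0.006 m and angle between the y axis of jar_blue_centre and the y axis of mill, either way round below 0.12 rad), for 0.2 s.
2. the guard is home over it with its tongue in the switch (all of step 1 and y of tongue_tip in the frame of switch_slot between 0.031 and 0.042 m and x of tongue_tip in the frame of switch_slot between -0.006 and 0.006 m and z of tongue_tip in the frame of switch_slot between -0.005 and 0.005 m and angle between the y axis of guard and the y axis of mill, either way round below 0.05 rad), for 0.2 s.
At the end, for the whole second after the job is handed in: Blue jar on both rollers (centre within 8 mm across, 20 mm along, 6 mm in height, axis within 0.12 rad); guard over it, its tongue at least 31 mm inside the slot (home is 36 mm), within 6 mm sideways, 5 mm in height and 0.05 rad of square; both at rest (all of step 2 and linear speed of guard below 0.01 m/s and linear speed of jar_blue below 0.02 m/s); the robot touches nothing.
It fails at once if the guard is lifted more than 12 mm off the deck (height (world z) of guard above 0.062 m).
It fails at once if the guard is tipped by more than 0.15 rad (angle between guard's own z axis and vertical above 0.15 rad).
It fails at once if the orange jar is shifted by more than 30 mm (distance of jar_orange_centre from where it was at the start of the episode above 0.03 m).
It fails at once if another thing on the bench (bowl, tumbler, brush pot, slip bottle) is shifted by more than 30 mm (distance of any of bowl, tumbler, brush_pot, slip_bottle from where it was at the start of the episode above 0.03 m).
It also fails if it takes over 69 s, if anything falls off the work surface, if the arm or the gripper's body presses on something with over 40 N, if the wrist force passes 120 N, or if a joint passes its speed limit or range.

## Working session

There is one attempt and no reset: what is moved stays moved. The work goes in short steps, Python scripts to look and compute and a tool call to move; the robot and the scene stay as the last step left them, time stands still between calls to the robot, and variables do not carry over. Pictures are saved under pics/ and viewed, at most 10 in all, crops included, and the job is handed in when it is done.

Besides the shell and the picture viewer there is one more tool, called as a command line: name --argument value ..., lists and objects as JSON in quotes. step_arm: Moves the arm, as the interface text tells. Its arguments: {"type":"object","properties":{"commands":{"type":"array","items":{"type":"number"}},"squeeze":{"type":"number"}},"required":["commands"]}

```bash
mkdir -p pics
python3 - <<'E'
from workcell import *
import cv2
for n in("scene","top"):
    cv2.imwrite(f"pics/{n}0.png",camera(n)[:,:,::-1])
    p=camera_params(n);print(n,p["mtx"],p["extrinsics"])
o=get_obs();print(o)
E
```

```text
scene [[437.8338683    0.         314.53430544]
 [  0.         437.8338683  234.81103779]
 [  0.           0.           1.        ]] [[ 0.27407572  0.96170279  0.00320033 -0.06285716]
 [ 0.80685915 -0.22813347 -0.54491598 -0.37543791]
 [-0.52331712  0.15193045 -0.83848454  1.30527641]
 [ 0.          0.          0.          1.        ]]
top [[448.17918535   0.         318.66864101]
 [  0.         448.17918535 237.22778946]
 [  0.           0.           1.        ]] [[ 0.00802578 -0.99996704 -0.00122881 -0.10370489]
 [-0.98343957 -0.00767062 -0.18107394  0.48556422]
 [ 0.18105855  0.00266172 -0.98346872  1.17387934]
 [ 0.          0.          0.          1.        ]]
{'clock': 0.1, 'joint_pos': array([-1.34760507,  0.33282038, -0.06468   ,  1.46084655,  0.02159773,
        1.34989487, -0.08850332]), 'joint_velocities': array([-0.00024548, -0.00192074,  0.00038661, -0.00275258,  0.00093472,
        0.00286343,  0.00193902]), 'tau': array([ 8.35790615e-04, -6.26750278e+01,  4.87586798e-02, -3.92420268e+01,
        1.63611380e-02,  7.15843649e-03,  1.24437361e-05]), 'position': array([0.15201066, 0.60589243, 0.23059328]), 'ee_rot': array([ 1.22588337e-01,  9.92457401e-01, -6.35206708e-04, -4.76949534e-05]), 'ft_force': array([ 0.81789638,  0.00486863, -0.35322232]), 'torque': array([ 0.00460912, -0.01670358,  0.02951328]), 'grasp_force': 0.0, 'grip_width': 1.0029944828026358}
```

View pics/scene0.png

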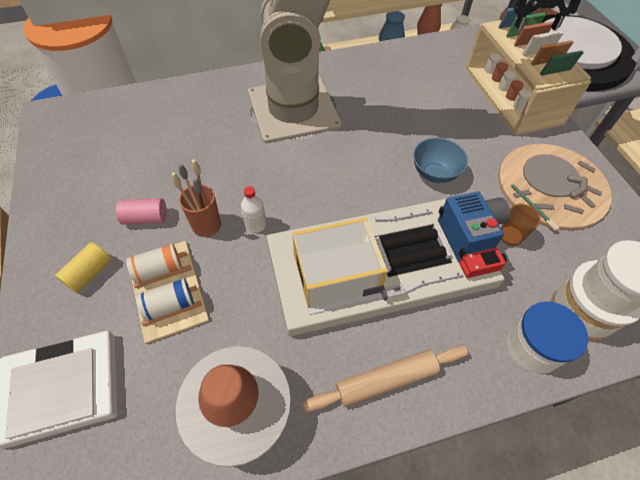

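View pics/top0.png

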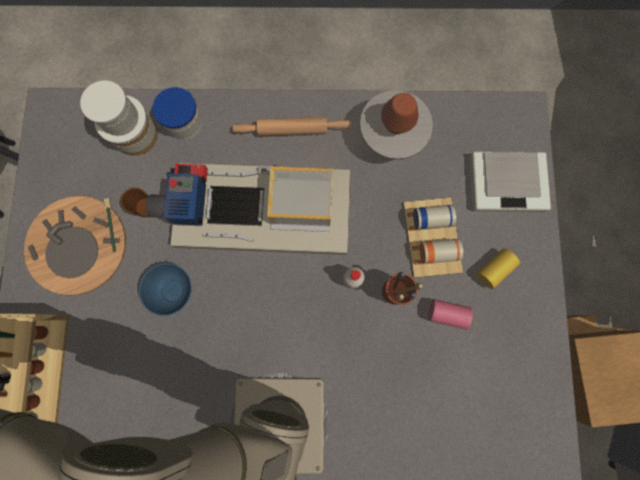

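The scene view shows the blue jar in the rack at about (168,300) and the guard at (340,262). In the top view the jar is at (435,217), the guard at (300,195), the mill bed spans (172–350,165–250) and the switch is at (190,170). I'll zoom in for the edges.

```bash
cat > h.py <<'E'
from workcell import *
import numpy as np, cv2
def ray(n,px):
    p=camera_params(n);K,E=p["mtx"],p["extrinsics"];R,t=E[:3,:3],E[:3,3]
    d=R.T@np.linalg.solve(K,[px[0],px[1],1.]);return -R.T@t,d
def onz(n,px,z):
    c,d=ray(n,px);return (c+d*(z-c[2])/d[2])
def proj(n,P):
    p=camera_params(n);q=p["mtx"]@(p["extrinsics"][:3]@np.append(P,1));return q[:2]/q[2]
E
python3 - <<'E'
import cv2,numpy as np
im=cv2.imread("pics/top0.png")
a=cv2.resize(im[155:260,165:355],None,fx=4,fy=4,interpolation=cv2.INTER_CUBIC)
cv2.imwrite("pics/c1.png",a)
sc=cv2.imread("pics/scene0.png")
b=cv2.resize(im[190:285,395:475],None,fx=5,fy=5,interpolation=cv2.INTER_CUBIC)
c=cv2.resize(sc[235:345,125:215],None,fx=4.3,fy=4.3,interpolation=cv2.INTER_CUBIC)
h=max(b.shape[0],c.shape[0]);o=np.zeros((h,b.shape[1]+c.shape[1],3),np.uint8);o[:b.shape[0],:b.shape[1]]=b;o[:c.shape[0],b.shape[1]:]=c
cv2.imwrite("pics/c2.png",o)
E
```

```text
(no output)
```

View pics/c1.png

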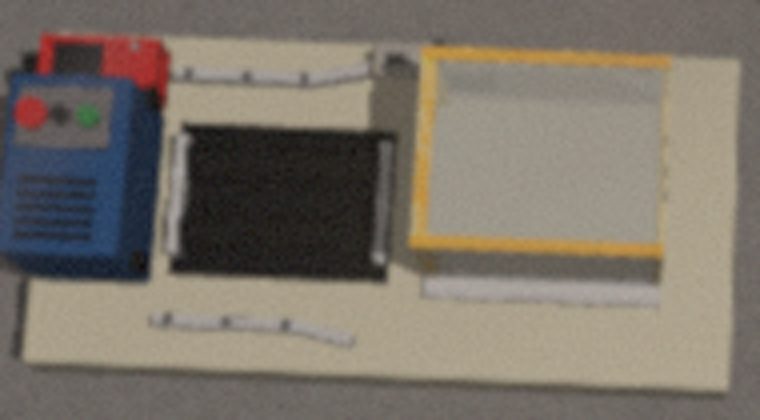

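View pics/c2.png

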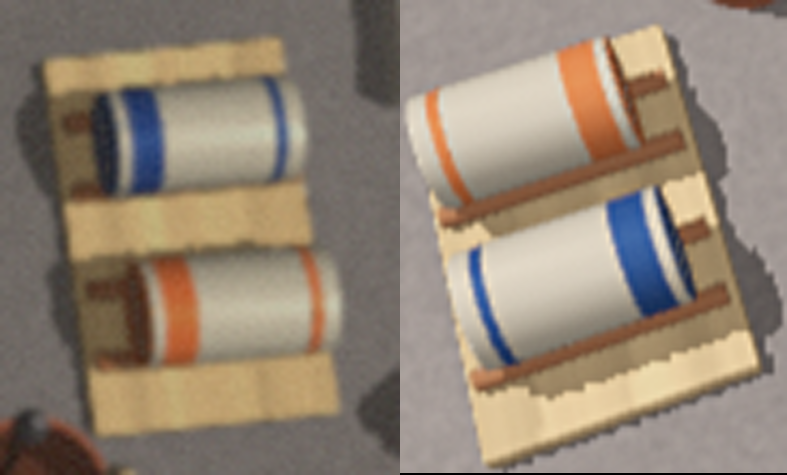

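The crop shows deck corners at (740,60), (727,390) and (22,362). The guard rim corners are (427,48), (410,247), (662,252) and (668,58). The blue jar runs from its lid face at (105,143) to its far end at (303,130), with its lid towards +y.

Run:
```python
from h import *
np.set_printoptions(precision=4,suppress=True)
A=lambda u,v,z:onz("top",(165+(u+.5)/4-.5,155+(v+.5)/4-.5),z)
B=lambda u,v,z:onz("top",(395+(u+.5)/5-.5,190+(v+.5)/5-.5),z)
print("cam",ray("top",(0,0))[0],ray("scene",(0,0))[0])
c=[A(740,60,.05),A(727,390,.05),A(22,362,.05)]
print("deck",*c, np.linalg.norm(c[0]-c[1]),np.linalg.norm(c[1]-c[2]))
y=c[2]-c[1];y/=np.linalg.norm(y);x2=c[0]-c[1];print("yaw",np.arctan2(-y[0],y[1]),np.arctan2(x2[1],x2[0]))
g=[A(427,48,.142),A(410,247,.142),A(662,252,.142),A(668,58,.142)]
print("guard",*g,"mean",np.mean(g,0));d=(g[0]+g[1]-g[2]-g[3])/2;print(np.arctan2(-d[0],d[1]),np.linalg.norm(d));e=(g[0]+g[3]-g[1]-g[2])/2;print(np.arctan2(e[1],e[0]),np.linalg.norm(e))
# rollers/plates: bay corners, plates tops at z .066
print("plates",A(186,135,.066),A(174,258,.066),A(388,142,.066),A(379,262,.066))
print("guides",A(175,73,.06),A(303,80,.06),A(155,320,.06),A(285,325,.06))
l=B(105,143,.048);r=B(303,130,.078);print("jar",l,r,np.linalg.norm((l-r)[:2]),np.arctan2(-(l-r)[0],(l-r)[1]),(l+r)/2)
# scene check of jar: lid/other-end centres
S=lambda u,v,z:onz("scene",(125+(u-400+.5)/4.3-.5,235+(v+.5)/4.3-.5),z)
print("scene lid",S(675,245,.048))
# rack corners
print("rack",[B(*p,.012)[:2] for p in((45,60),(283,40),(340,410),(97,435))],np.mean([B(*p,.012)[:2] for p in((45,60),(283,40),(340,410),(97,435))],0))
from scipy.spatial.transform import Rotation as R
print(R.from_quat(get_obs()["ee_rot"]).as_matrix())
```

```text
cam [ 0.2658 -0.1031  1.2423] [ 1.0032 -0.2235  0.8901]
deck [ 0.6772 -0.1845  0.05  ] [ 0.4452 -0.1747  0.05  ] [0.4605 0.3006 0.05  ] 0.23224193011029992 0.47554190268345703
yaw -0.03229586265694553 -0.04210255347799694
guard [0.652 0.023 0.142] [0.5208 0.0301 0.142 ] [ 0.5188 -0.1285  0.142 ] [ 0.6465 -0.132   0.142 ] mean [ 0.5845 -0.0519  0.142 ]
-0.02405674175589678 0.1568289628361941
-0.040763618782368845 0.12958153830790878
plates [0.6154 0.1941 0.066 ] [0.5296 0.1978 0.066 ] [0.6115 0.0564 0.066 ] [0.5279 0.0598 0.066 ]
guides [0.6614 0.2055 0.06  ] [0.6571 0.1171 0.06  ] [0.4882 0.2098 0.06  ] [0.4854 0.1224 0.06  ]
jar [ 0.5406 -0.3641  0.048 ] [ 0.5416 -0.4632  0.078 ] 0.0991371242047448 0.010245072947870778 [ 0.5411 -0.4136  0.063 ]
scene lid [ 0.5429 -0.3663  0.048 ]
rack [array([ 0.5968, -0.3395]), array([ 0.6095, -0.4747]), array([ 0.3992, -0.4965]), array([ 0.3844, -0.3624])] [ 0.4975 -0.4183]
[[-0.9699  0.2433 -0.0003]
 [ 0.2433  0.9699 -0.0012]
 [-0.0001 -0.0013 -1.    ]]
```

step_arm --commands '[76, 0.1, -0.1, 0.1, 0, 0, -0.05, 76, 0.2, -0.2, 0.12, 0, 0, -0.1, 76, 0.27, -0.3, 0.12, 0, 0, -0.15, 76, 0.34, -0.4, 0.12, 0, 0, -0.2, 76, 0.4, -0.5, 0.12, 0, 0, -0.25, 76, 0.46, -0.58, 0.12, 0, 0, -0.3, 76, 0.52, -0.66, 0.12, 0, 0, -0.35, 76, 0.58, -0.74, 0.12, 0, 0, -0.3915, 76, 0.6, -0.82, 0.12, 0, 0, -0.3915, 76, 0.6, -0.9, 0.12, 0, 0, -0.3915]' --squeeze 40

```text
clock: 1.35
position: [0.4997, 0.1096, 0.3028]
ee_rot: [0.673, 0.74, -0.0, 0.0]
ft_force: [0.6, 0.7, 0.2]
grip_width: 0.893
grasp_force: 0.0
```

step_arm --commands '[76, 0.01, -0.1, 0, 0, 0, 0, 76, 0.02, -0.2, 0, 0, 0, 0, 76, 0.03, -0.3, 0, 0, 0, 0, 76, 0.04, -0.4, 0, 0, 0, 0, 76, 0.05, -0.5, 0, 0, 0, 0, 76, 0.057, -0.6, 0, 0, 0, 0, 76, 0.057, -0.7, -0.05, 0, 0, 0, 76, 0.057, -0.8, -0.1, 0, 0, 0, 76, 0.057, -0.8, -0.2, 0, 0, 0, 76, 0.057, -0.8, -0.2, 0, 0, 0]'

```text
clock: 2.6
position: [0.5308, -0.3675, 0.1788]
ee_rot: [0.673, 0.739, -0.001, -0.004]
ft_force: [0.0, 0.7, 0.8]
grip_width: 0.89
grasp_force: 0.0
```

Run:
```python
from h import *
from scipy.spatial.transform import Rotation as R
o=get_obs();print(o["position"],R.from_quat(o["ee_rot"]).as_matrix()[:,1],o["joint_pos"].round(2))
t=camera("top")[:,:,::-1];s=camera("scene")[:,:,::-1]
b=cv2.resize(t[180:285,390:480],None,fx=4.3,fy=4.3,interpolation=cv2.INTER_CUBIC)
c=cv2.resize(s[170:345,115:215],None,fx=3.4,fy=3.4,interpolation=cv2.INTER_CUBIC)
h=600;out=np.zeros((h,800,3),np.uint8);out[:b.shape[0],:b.shape[1]]=b;out[:c.shape[0],b.shape[1]:b.shape[1]+c.shape[1]]=c[:600]
cv2.imwrite("pics/c3.png",out)
```

```text
[ 0.53083817 -0.36746815  0.17881895] [ 0.99561074  0.09332072 -0.00710547] [-0.03  0.51  0.79  1.5  -0.37  1.3   0.89]
```

View pics/c3.png

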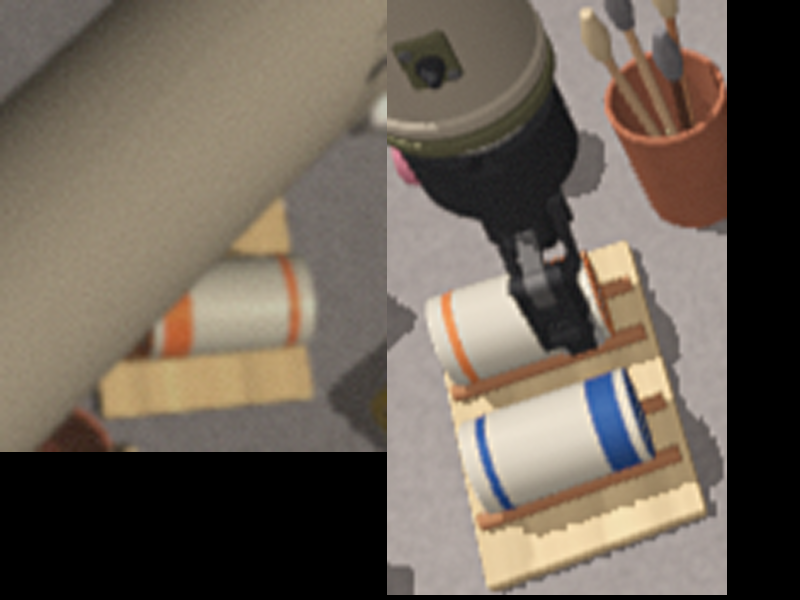

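step_arm --commands '[76, 0, 0, 0, 0, 0, 0, 76, 0, 0, 0, 0, 0, 0, 76, 0, 0, 0, 0, 0, 0, 76, 0, 0, -0.02, 0, 0, 0, 76, 0, 0, -0.04, 0, 0, 0, 76, 0, 0, -0.06, 0, 0, 0, 76, 0, 0, -0.08, 0, 0, 0, 76, 0, 0, -0.09, 0, 0, 0, 76, 0, 0, -0.09, 0, 0, 0, 76, 0, 0, -0.09, 0, 0, 0]'

```text
clock: 3.95
position: [0.5334, -0.3687, 0.1296]
ee_rot: [0.673, 0.74, 0.0, 0.0]
ft_force: [-0.0, 0.8, 0.8]
grip_width: 0.892
grasp_force: 0.0
```

Run:
```python
from h import *
o=get_obs();print(o["position"])
s=camera("scene")[:,:,::-1]
b=cv2.resize(s[180:350,100:240],None,fx=3.5,fy=3.5,interpolation=cv2.INTER_CUBIC)
for P in ([.546,-.4145,.078],[.546+.03,-.4145+.003,.048]):
    q=(proj("scene",P)-[100,180])*3.5;cv2.circle(b,tuple(int(v) for v in q),3,(0,0,255),-1)
cv2.imwrite("pics/c4.png",b)
```

```text
[ 0.53340824 -0.36870325  0.12961749]
```

View pics/c4.png

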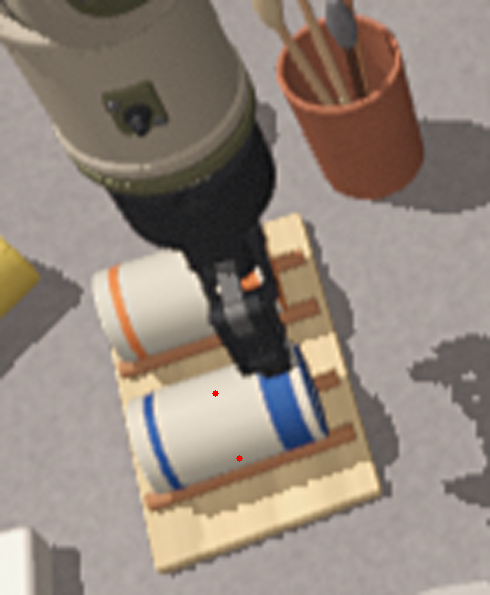

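The jar's silhouette centre is near (228,418) in this crop, which agrees with my estimate. The hand is about 46 mm short in y, so I'll correct that, descend and grip.

step_arm --commands '[76, 0.01, -0.04, 0, 0, 0, 0, 76, 0.021, -0.076, 0, 0, 0, 0, 76, 0.021, -0.076, 0, 0, 0, 0, 76, 0.021, -0.076, -0.03, 0, 0, 0, 76, 0.021, -0.076, -0.06, 0, 0, 0, 76, 0.021, -0.076, -0.09, 0, 0, 0, 76, 0.021, -0.076, -0.12, 0, 0, 0, 76, 0.021, -0.076, -0.15, 0, 0, 0, 76, 0.021, -0.076, -0.165, 0, 0, 0, 76, 0.021, -0.076, -0.165, 0, 0, 0]'

```text
clock: 5.25
position: [0.5455, -0.414, 0.0295]
ee_rot: [0.673, 0.74, -0.0, -0.0]
ft_force: [0.5, -0.4, 0.1]
grip_width: 0.89
grasp_force: 0.0
```

step_arm --commands '[76, 0, 0, 0, 0, 0, 0, 50, 0, 0, 0, 0, 0, 0, 50, 0, 0, 0, 0, 0, 0, 50, 0, 0, 0, 0, 0, 0, 50, 0, 0, 0, 0, 0, 0, 50, 0, 0, 0, 0, 0, 0, 50, 0, 0, 0, 0, 0, 0, 50, 0, 0, 0, 0, 0, 0, 50, 0, 0, 0, 0, 0, 0, 50, 0, 0, 0, 0, 0, 0]'

```text
clock: 6.5
position: [0.548, -0.4143, 0.032]
ee_rot: [0.672, 0.74, 0.001, 0.002]
ft_force: [4.8, 0.5, 5.7]
grip_width: 0.69
grasp_force: 44.0
```

step_arm --commands '[50, 0, 0, 0.06, 0, 0, 0, 50, 0, 0, 0.14, 0, 0, 0, 50, 0, 0, 0.22, 0, 0, 0, 50, 0, 0, 0.3, 0, 0, 0, 50, 0, 0.03, 0.33, 0, 0, -0.01, 50, 0.01, 0.09, 0.33, 0, 0, -0.02, 50, 0.02, 0.17, 0.33, 0, 0, -0.03, 50, 0.03, 0.26, 0.33, 0, 0, -0.042, 50, 0.04, 0.35, 0.33, 0, 0, -0.042, 50, 0.043, 0.44, 0.33, 0, 0, -0.042]'

```text
clock: 7.75
position: [0.5709, -0.1481, 0.2274]
ee_rot: [0.72, 0.694, -0.001, -0.001]
ft_force: [1.4, 0.2, -6.6]
grip_width: 0.689
grasp_force: 47.1
```

step_arm --commands '[50, 0, 0.09, 0, 0, 0, 0, 50, 0, 0.18, 0, 0, 0, 0, 50, 0, 0.27, 0, 0, 0, 0, 50, 0, 0.35, 0, 0, 0, 0, 50, 0, 0.42, 0, 0, 0, 0, 50, 0, 0.46, 0, 0, 0, 0, 50, 0, 0.46, 0, 0, 0, 0, 50, 0, 0.46, 0, 0, 0, 0, 50, 0, 0.46, 0, 0, 0, 0, 50, 0, 0.46, 0, 0, 0, 0]'

```text
clock: 9.0
position: [0.5716, 0.1251, 0.2282]
ee_rot: [0.72, 0.694, -0.0, 0.0]
ft_force: [-0.2, -0.1, -6.0]
grip_width: 0.689
grasp_force: 47.2
```

Run:
```python
from h import *
from scipy.spatial.transform import Rotation as R
o=get_obs();print(o["position"],R.from_quat(o["ee_rot"]).as_matrix()[:,1],o["ft_force"],o["grip_width"])
s=camera("scene")[:,:,::-1]
cv2.imwrite("pics/s5.png",cv2.resize(s[130:350,240:540],None,fx=2.6,fy=2.6,interpolation=cv2.INTER_CUBIC))
```

```text
[0.57164865 0.12506918 0.22821037] [ 9.99273374e-01 -3.81146237e-02  1.34838208e-05] [-0.19639753 -0.06340146 -5.95695809] 0.6893833637885756
```

View pics/s5.png

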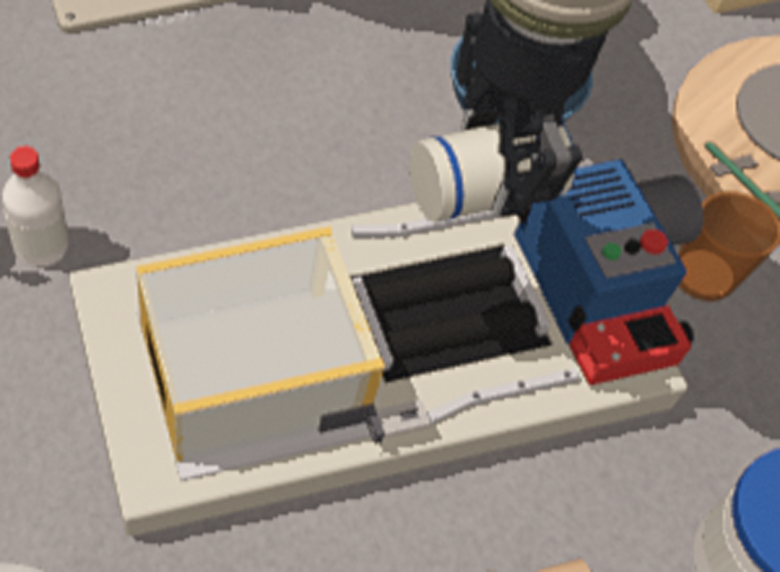

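The jar is held above the bay. The bearing plates' inner corners are around (360,283), (396,372), (514,258) and (548,342) in this crop. I'll cross-check the bay centre and measure the guard from this view.

Run:
```python
from h import *
np.set_printoptions(precision=4,suppress=True)
S=lambda u,v,z:onz("scene",(240+(u+.5)/2.6-.5,130+(v+.5)/2.6-.5),z)
P=[S(*p,.066) for p in((360,283),(396,372),(514,258),(548,342))];print(np.mean(P,0),*P)
d=[S(*p,.05) for p in((72,275),(127,520))];print("deck",*d)
print("guide bars",S(403,228,.06),S(352,232,.06),S(521,381,.06),S(568,373,.06),S(425,412,.06))
g=[S(*p,.142) for p in((330,235),(380,368),(178,405),(140,270))];print("guard",np.mean(g,0),*g)
a=(g[0]-g[3]);b=g[1]-g[2];print([np.arctan2(-v[0],v[1]) for v in(a,b)])
print("flange +x trailing",S(182,473,.055),"tongue tip",S(378,432,.074))
```

```text
[0.5868 0.1265 0.066 ] [0.5371 0.0598 0.066 ] [0.6263 0.0579 0.066 ] [0.5494 0.1982 0.066 ] [0.6344 0.19   0.066 ]
deck [ 0.4513 -0.1755  0.05  ] [ 0.683  -0.1837  0.05  ]
guide bars [0.4894 0.1193 0.06  ] [0.4811 0.0739 0.06  ] [0.6593 0.1556 0.06  ] [0.663  0.1961 0.06  ] [0.664  0.0691 0.06  ]
guard [ 0.5875 -0.0528  0.142 ] [0.5306 0.0265 0.142 ] [0.6547 0.0217 0.142 ] [ 0.6431 -0.131   0.142 ] [ 0.5217 -0.1284  0.142 ]
[np.float64(-0.05772929473156681), np.float64(-0.07533209542666683)]
flange +x trailing [ 0.6592 -0.133   0.055 ] tongue tip [0.6758 0.0221 0.074 ]
```

step_arm --commands '[50, 0.002, 0.005, -0.04, 0, 0, 0, 50, 0.002, 0.005, -0.08, 0, 0, 0, 50, 0.002, 0.005, -0.12, 0, 0, 0, 50, 0.002, 0.005, -0.16, 0, 0, 0, 50, 0.002, 0.005, -0.19, 0, 0, 0, 50, 0.002, 0.005, -0.22, 0, 0, 0, 50, 0.002, 0.005, -0.235, 0, 0, 0, 50, 0.002, 0.005, -0.245, 0, 0, 0, 50, 0.002, 0.005, -0.25, 0, 0, 0, 50, 0.002, 0.005, -0.25, 0, 0, 0]'

```text
clock: 10.3
position: [0.573, 0.129, 0.0785]
ee_rot: [0.72, 0.694, 0.0, 0.0]
ft_force: [0.3, 0.0, -5.4]
grip_width: 0.686
grasp_force: 47.1
```

step_arm --commands '[50, 0, 0, -0.002, 0, 0, 0, 50, 0, 0, -0.003, 0, 0, 0, 50, 0, 0, -0.004, 0, 0, 0, 50, 0, 0, -0.005, 0, 0, 0, 50, 0, 0, -0.005, 0, 0, 0, 50, 0, 0, -0.005, 0, 0, 0, 50, 0, 0, -0.005, 0, 0, 0, 50, 0, 0, -0.005, 0, 0, 0, 50, 0, 0, -0.005, 0, 0, 0, 50, 0, 0, -0.005, 0, 0, 0]'

```text
clock: 11.55
position: [0.5741, 0.1289, 0.0761]
ee_rot: [0.72, 0.694, 0.001, 0.001]
ft_force: [5.0, -0.4, 3.5]
grip_width: 0.687
grasp_force: 48.1
```

step_arm --commands '[80, 0, 0, 0, 0, 0, 0, 80, 0, 0, 0, 0, 0, 0, 80, 0, 0, 0, 0, 0, 0, 80, 0, 0, 0, 0, 0, 0, 80, 0, 0, 0.02, 0, 0, 0, 80, 0, 0, 0.06, 0, 0, 0, 80, 0, 0, 0.12, 0, 0, 0, 80, 0, 0, 0.2, 0, 0, 0, 80, 0, 0, 0.28, 0, 0, 0, 80, 0, 0, 0.28, 0, 0, 0]'

```text
clock: 12.8
position: [0.5747, 0.1288, 0.2479]
ee_rot: [0.72, 0.694, 0.003, 0.001]
ft_force: [0.1, 0.7, -0.3]
grip_width: 0.939
grasp_force: 0.0
```

step_arm --commands '[40, 0.03, -0.04, 0, 0, 0, 0.05, 40, 0.06, -0.08, 0, 0, 0, 0.1, 40, 0.09, -0.13, 0, 0, 0, 0.155, 40, 0.12, -0.19, 0, 0, 0, 0.21, 40, 0.15, -0.24, 0, 0, 0, 0.265, 40, 0.18, -0.29, 0, 0, 0, 0.32, 40, 0.192, -0.327, 0, 0, 0, 0.375, 40, 0.192, -0.327, 0, 0, 0, 0.43, 40, 0.192, -0.327, 0, 0, 0, 0.485, 40, 0.192, -0.327, 0, 0, 0, 0.5]'

```text
clock: 14.05
position: [0.6877, -0.0675, 0.2427]
ee_rot: [0.017, 1.0, 0.0, -0.0]
ft_force: [-0.6, 0.5, 0.3]
grip_width: 0.471
grasp_force: 0.0
```

Run:
```python
from h import *
from scipy.spatial.transform import Rotation as R
o=get_obs();print(o["position"],R.from_quat(o["ee_rot"]).as_matrix()[:,1],o["joint_pos"].round(2))
s=camera("scene")[:,:,::-1]
cv2.imwrite("pics/s6.png",cv2.resize(s[130:350,240:540],None,fx=2.6,fy=2.6,interpolation=cv2.INTER_CUBIC))
```

```text
[ 0.68769767 -0.06750972  0.24268462] [3.38761535e-02 9.99426032e-01 1.16342085e-04] [-0.29  0.5   0.49  1.26 -0.23  1.43  1.71]
```

View pics/s6.png

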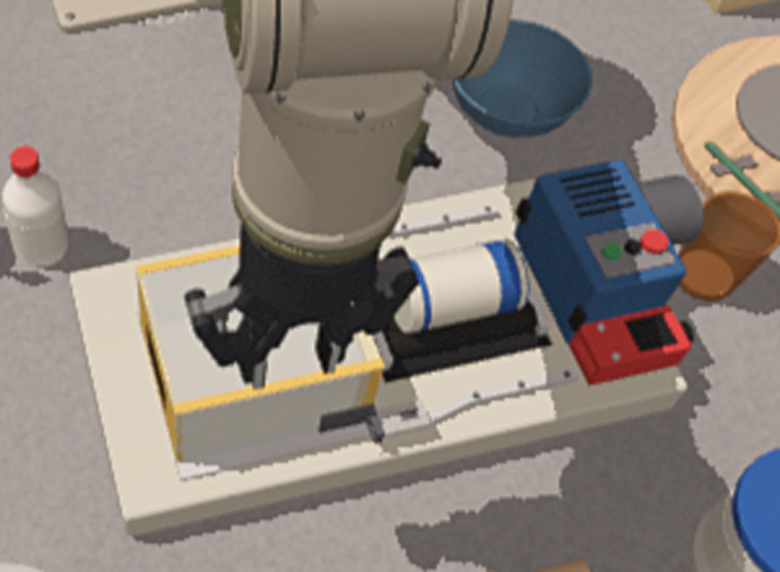

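Run:
```python
from h import *
np.set_printoptions(precision=4,suppress=True)
S=lambda u,v,z:onz("scene",(240+(u+.5)/2.6-.5,130+(v+.5)/2.6-.5),z)
C=lambda P:(proj("scene",P)-[240,130]+.5)*2.6
u=np.array([.038,.9993,0]);c=np.array([.5735,.1285,.091])
for q in (c+.05*u,c-.05*u,c+[0.03,0,0],c+[0,0,.03],c+.05*u+[0,0,.03],c-.05*u+[0,0,.03]):print(C(q))
print("bracket",S(322,420,.074),S(370,412,.074))
```

```text
[513.0877 272.0536]
[400.12   295.8791]
[471.441  313.5972]
[464.2512 264.0009]
[521.8081 251.992 ]
[405.8658 276.1826]
bracket [ 0.654  -0.0167  0.074 ] [0.6578 0.0222 0.074 ]
```

step_arm --commands '[40, 0.004, 0, -0.05, 0, 0, 0, 40, 0.004, 0, -0.1, 0, 0, 0, 40, 0.004, 0, -0.15, 0, 0, 0, 40, 0.004, 0, -0.2, 0, 0, 0, 40, 0.004, 0, -0.24, 0, 0, 0, 40, 0.004, 0, -0.26, 0, 0, 0, 40, 0.004, 0, -0.275, 0, 0, 0, 40, 0.004, 0, -0.275, 0, 0, 0, 40, 0.004, 0, -0.275, 0, 0, 0, 40, 0.004, 0, -0.275, 0, 0, 0]'

```text
clock: 15.35
position: [0.6909, -0.0673, 0.079]
ee_rot: [0.018, 1.0, 0.0, 0.001]
ft_force: [0.2, -1.0, 0.1]
grip_width: 0.467
grasp_force: 0.0
```

step_arm --commands '[40, -0.015, 0, 0, 0, 0, 0, 40, -0.025, 0.001, 0, 0, 0, 0, 40, -0.035, 0.001, 0, 0, 0, 0, 40, -0.042, 0.001, 0, 0, 0, 0, 40, -0.048, 0.002, 0, 0, 0, 0, 40, -0.054, 0.002, 0, 0, 0, 0, 40, -0.06, 0.002, 0, 0, 0, 0, 40, -0.065, 0.002, 0, 0, 0, 0, 40, -0.065, 0.002, 0, 0, 0, 0, 40, -0.065, 0.002, 0, 0, 0, 0]'

```text
clock: 16.6
position: [0.652, -0.066, 0.0789]
ee_rot: [0.018, 1.0, 0.0, 0.001]
ft_force: [2.5, -0.6, 6.4]
grip_width: 0.471
grasp_force: 0.0
```

Run:
```python
from h import *
np.set_printoptions(precision=4,suppress=True)
o=get_obs();print(o["position"],o["ft_force"],o["torque"])
s=camera("scene")[:,:,::-1];t=camera("top")[:,:,::-1]
a=cv2.resize(s[190:340,260:420],None,fx=3,fy=3,interpolation=cv2.INTER_CUBIC)
b=cv2.resize(t[155:265,165:355],None,fx=1.6,fy=1.6)
out=np.zeros((450,800,3),np.uint8);out[:a.shape[0],:a.shape[1]]=a;out[:b.shape[0],480:480+b.shape[1]]=b
cv2.imwrite("pics/s7.png",out)
```

```text
[ 0.652  -0.066   0.0789] [ 2.4959 -0.6294  6.354 ] [-0.0078 -0.4581 -0.0036]
```

View pics/s7.png

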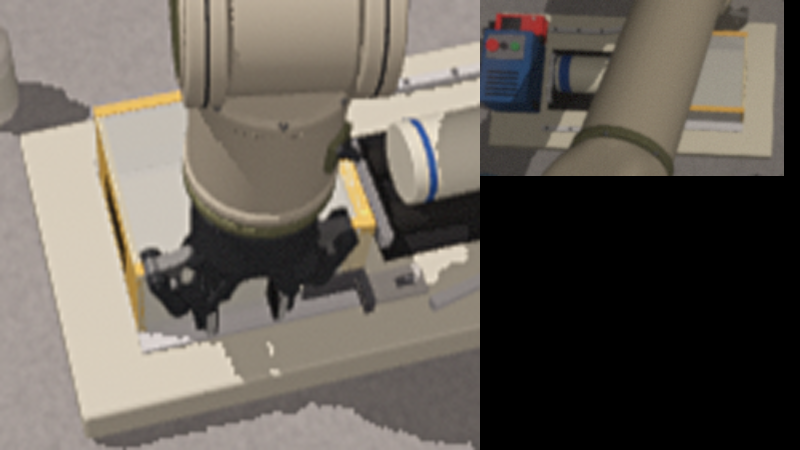

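step_arm --commands '[40, 0, 0, 0.005, 0, 0, 0, 40, 0, 0, 0.01, 0, 0, 0, 40, 0, 0, 0.01, 0, 0, 0, 40, 0, 0, 0.01, 0, 0, 0, 40, 0, 0, 0.01, 0, 0, 0, 40, 0, 0, 0.01, 0, 0, 0, 40, 0, 0, 0.01, 0, 0, 0, 40, 0, 0, 0.01, 0, 0, 0, 40, 0, 0, 0.01, 0, 0, 0, 40, 0, 0, 0.01, 0, 0, 0]'

```text
clock: 17.95
position: [0.6514, -0.0661, 0.0842]
ee_rot: [0.018, 1.0, 0.0, -0.0]
ft_force: [-0.1, 0.3, -0.0]
grip_width: 0.468
grasp_force: 0.0
```

Run:
```python
from h import *
np.set_printoptions(precision=4,suppress=True)
o=get_obs();print(o["ft_force"])
S=lambda u,v,z:onz("scene",(260+(u+.5)/3-.5,190+(v+.5)/3-.5),z)
print("flange corner",S(143,350,.053),"rim trail+x",S(137,268,.142),"rim lead+x",S(374,224,.142))
print("rim trail -x",S(96,108,.142))
T=lambda u,v,z:onz("top",(165+(u-480+.5)/1.6-.5,155+(v+.5)/1.6-.5),z)
print("top",T(746,32,.142),T(743,109,.142),T(742,129,.055))
```

```text
[-0.1236  0.2534 -0.0183]
flange corner [ 0.6458 -0.1343  0.053 ] rim trail+x [ 0.6285 -0.1325  0.142 ] rim lead+x [0.6396 0.0244 0.142 ]
rim trail -x [ 0.5018 -0.1272  0.142 ]
top [ 0.6312 -0.1306  0.142 ] [ 0.5051 -0.1262  0.142 ] [ 0.4895 -0.1265  0.055 ]
```

step_arm --commands '[40, -0.001, 0, 0, 0, 0, 0, 40, -0.003, 0, 0, 0, 0, 0, 40, -0.005, 0, 0, 0, 0, 0, 40, -0.007, 0, 0, 0, 0, 0, 40, -0.009, 0, 0, 0, 0, 0, 40, -0.009, 0, 0, 0, 0, 0, 40, -0.009, 0, 0, 0, 0, 0, 40, 0.01, 0, 0, 0, 0, 0, 40, 0.03, 0, 0, 0, 0, 0, 40, 0.06, 0, 0.02, 0, 0, 0]'

```text
clock: 19.2
position: [0.6876, -0.066, 0.0952]
ee_rot: [0.018, 1.0, 0.0, -0.001]
ft_force: [0.4, 0.7, 0.3]
grip_width: 0.468
grasp_force: 0.0
```

step_arm --commands '[40, 0.02, 0, 0.06, 0, 0, 0, 40, 0.02, 0, 0.13, 0, 0, 0, 40, 0.02, 0, 0.2, 0, 0, 0, 40, -0.02, -0.06, 0.25, 0, 0, -0.05, 40, -0.06, -0.13, 0.25, 0, 0, -0.1, 40, -0.1, -0.2, 0.25, 0, 0, -0.15, 40, -0.14, -0.26, 0.25, 0, 0, -0.2, 40, -0.18, -0.29, 0.25, 0, 0, -0.25, 40, -0.22, -0.29, 0.25, 0, 0, -0.3, 40, -0.22, -0.29, 0.25, 0, 0, -0.35]'

```text
clock: 20.45
position: [0.5545, -0.2412, 0.2467]
ee_rot: [0.541, 0.841, 0.0, 0.0]
ft_force: [1.2, -0.2, -0.0]
grip_width: 0.467
grasp_force: 0.0
```

Run:
```python
from h import *
o=get_obs();print(o["position"],o["ft_force"],o["joint_pos"].round(2))
s=camera("scene")[:,:,::-1];t=camera("top")[:,:,::-1]
cv2.imwrite("pics/s8.png",s);cv2.imwrite("pics/t8.png",t)
a=cv2.resize(s[190:340,260:420],None,fx=2.9,fy=2.9,interpolation=cv2.INTER_CUBIC)
b=cv2.resize(t[155:265,255:360],None,fx=3,fy=3,interpolation=cv2.INTER_CUBIC)
out=np.zeros((450,800,3),np.uint8);out[:a.shape[0],:a.shape[1]]=a;out[:b.shape[0],480:480+b.shape[1]]=b
cv2.imwrite("pics/c8.png",out)
```

```text
[ 0.5545014  -0.241223    0.24671624] [ 1.21764326 -0.17098934 -0.02067165] [-0.27  0.34  0.77  1.53 -0.24  1.37  0.95]
```

View pics/c8.png

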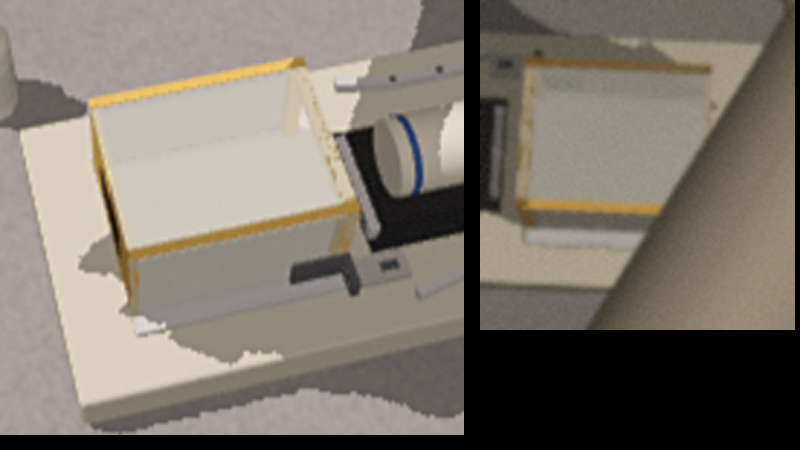

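The guard now sits more central. Its rim corners in the scene crop are (90,103), (302,62), (356,207) and (130,250). In the top crop they are (528,60), (518,205) and (712,67). All ten views are used, so I'll rely on numeric measurement from here.

Run:
```python
from h import *
np.set_printoptions(precision=4,suppress=True)
S=lambda u,v,z:onz("scene",(260+(u+.5)/2.9-.5,190+(v+.5)/2.9-.5),z)
T=lambda u,v,z:onz("top",(255+(u-480+.5)/3-.5,155+(v+.5)/3-.5),z)
g=[S(*p,.142) for p in((302,62),(356,207),(130,250),(90,103))];print("S",np.mean(g,0),*g)
print("flange corner trailing",S(136,330,.053),"tongue tip",S(408,262,.074))
print("deck",S(20,130,.05),S(85,405,.05))
print("T",T(528,60,.142),T(518,205,.142),T(712,67,.142),"flange -x lead",T(525,245,.055))
print("tongue top",T(492,64,.0765))
```

```text
S [ 0.5651 -0.0523  0.142 ] [0.5071 0.0286 0.142 ] [0.6317 0.0234 0.142 ] [ 0.6216 -0.1323  0.142 ] [ 0.5001 -0.1289  0.142 ]
flange corner trailing [ 0.6392 -0.1341  0.053 ] tongue tip [0.6507 0.0657 0.074 ]
deck [ 0.4482 -0.1767  0.05  ] [ 0.6825 -0.1826  0.05  ]
T [0.6304 0.0242 0.142 ] [0.5037 0.0291 0.142 ] [ 0.6254 -0.133   0.142 ] flange -x lead [0.4858 0.0322 0.055 ]
tongue top [0.6481 0.0642 0.0765]
```

step_arm --commands '[60, 0.005, 0.02, 0, 0, 0, -0.05, 60, 0.011, 0.06, 0, 0, 0, -0.1, 60, 0.011, 0.1, -0.03, 0, 0, -0.148, 60, 0.011, 0.11, -0.08, 0, 0, -0.148, 60, 0.011, 0.11, -0.13, 0, 0, -0.148, 60, 0.011, 0.11, -0.18, 0, 0, -0.148, 60, 0.011, 0.11, -0.22, 0, 0, -0.148, 60, 0.011, 0.11, -0.25, 0, 0, -0.148, 60, 0.011, 0.11, -0.265, 0, 0, -0.148, 60, 0.011, 0.11, -0.265, 0, 0, -0.148]'

```text
clock: 21.8
position: [0.5621, -0.1742, 0.0871]
ee_rot: [0.718, 0.697, -0.0, -0.0]
ft_force: [0.5, 0.5, 0.5]
grip_width: 0.706
grasp_force: 0.0
```

step_arm --commands '[60, 0, 0.015, 0, 0, 0, -0.0025, 60, 0.001, 0.03, 0, 0, 0, -0.0025, 60, 0.002, 0.042, 0, 0, 0, -0.0025, 60, 0.002, 0.055, 0, 0, 0, -0.0025, 60, 0.003, 0.07, 0, 0, 0, -0.0025, 60, 0.003, 0.085, 0, 0, 0, -0.0025, 60, 0.004, 0.1, 0, 0, 0, -0.0025, 60, 0.004, 0.112, 0, 0, 0, -0.0025, 60, 0.005, 0.122, 0, 0, 0, -0.0025, 60, 0.005, 0.125, 0, 0, 0, -0.0025]'

```text
clock: 23.05
position: [0.5651, -0.0985, 0.0871]
ee_rot: [0.72, 0.694, 0.0, -0.0]
ft_force: [0.4, -4.1, 0.8]
grip_width: 0.699
grasp_force: 0.0
```

```bash
cat > meas.py <<'E'
from h import *
import sys
np.set_printoptions(precision=4,suppress=True)
o=get_obs();print(o["position"],o["ft_force"],o["torque"])
s=camera("scene");cv2.imwrite(f"pics/m{o['clock']:.2f}.png",s[:,:,::-1])
hsv=cv2.cvtColor(s,cv2.COLOR_RGB2HSV)
m=cv2.inRange(hsv,(15,110,90),(28,255,255));m[:180]=0;m[:,:280]=0;m[330:]=0;m[:,500:]=0
# +x rim line of guard: lower envelope of the yellow mask -> fit, at z=.142; report columns
n,l,st,ce=cv2.connectedComponentsWithStats(m)
for i in range(1,n):
    if st[i,4]>25: print("comp",st[i],ce[i])
ys,xs=np.nonzero(m);pts=np.stack([xs,ys],1)
h=cv2.convexHull(pts.astype(np.int32));q=cv2.approxPolyDP(h,5,True)[:,0];print([(tuple(int(v) for v in p),onz("scene",p,.142)[:2]) for p in q])
E
python3 meas.py
```

```text
[ 0.5651 -0.0985  0.0871] [ 0.3747 -4.1124  0.7779] [-0.5945 -0.0305 -0.0247]
comp [335 206  55  13 202] [365.2822 211.8812]
comp [322 220  85  73 478] [368.5251 260.3556]
[((384, 206), array([0.5062, 0.0745])), ((406, 256), array([0.6336, 0.0724])), ((403, 266), array([0.653 , 0.0581])), ((327, 292), array([ 0.6659, -0.1005])), ((322, 274), array([ 0.6268, -0.0988])), ((335, 216), array([ 0.5028, -0.0338]))]
```

step_arm --commands '[60, 0.001, 0.015, 0, 0, 0, 0, 60, 0.001, 0.03, 0, 0, 0, 0, 60, 0.002, 0.045, 0, 0, 0, 0, 60, 0.002, 0.06, 0, 0, 0, 0, 60, 0.003, 0.075, 0, 0, 0, 0, 60, 0.003, 0.09, 0, 0, 0, 0, 60, 0.004, 0.105, 0, 0, 0, 0, 60, 0.005, 0.12, 0, 0, 0, 0, 60, 0.005, 0.135, 0, 0, 0, 0, 60, 0.006, 0.145, 0, 0, 0, 0]'

```text
clock: 24.35
position: [0.5686, -0.0113, 0.0872]
ee_rot: [0.72, 0.694, 0.0, -0.0]
ft_force: [-0.9, -2.8, 0.2]
grip_width: 0.702
grasp_force: 0.0
```

```bash
python3 meas.py
```

```text
[ 0.5686 -0.0113  0.0872] [-0.8995 -2.8157  0.2055] [-0.5315  0.0785  0.0077]
comp [383 199  42  10 126] [402.7222 203.1984]
comp [360 246  88  38 360] [395.1222 260.2472]
[((447, 248), array([0.6387, 0.1585])), ((368, 283), array([ 0.6692, -0.02  ])), ((357, 253), array([ 0.6007, -0.0187])), ((384, 205), array([0.5037, 0.0754])), ((418, 199), array([0.5085, 0.1517]))]
```

step_arm --commands '[60, 0, 0.01, 0, 0, 0, 0, 60, 0.001, 0.02, 0, 0, 0, 0, 60, 0.001, 0.03, 0, 0, 0, 0, 60, 0.002, 0.04, 0, 0, 0, 0, 60, 0.002, 0.048, 0, 0, 0, 0, 60, 0.002, 0.055, 0, 0, 0, 0, 60, 0.003, 0.061, 0, 0, 0, 0, 60, 0.003, 0.067, 0, 0, 0, 0, 60, 0.003, 0.071, 0, 0, 0, 0, 60, 0.003, 0.073, 0, 0, 0, 0]'

```text
clock: 25.65
position: [0.5704, 0.0318, 0.0872]
ee_rot: [0.721, 0.693, 0.0, 0.0]
ft_force: [0.7, -2.9, 0.0]
grip_width: 0.7
grasp_force: 0.0
```

Friction is still only about 3 N, so nothing is jamming. I'll creep on to the buffers.

step_arm --commands '[60, 0, 0.002, 0, 0, 0, 0, 60, 0, 0.004, 0, 0, 0, 0, 60, 0, 0.006, 0, 0, 0, 0, 60, 0, 0.008, 0, 0, 0, 0, 60, 0, 0.009, 0, 0, 0, 0, 60, 0.001, 0.01, 0, 0, 0, 0, 60, 0.001, 0.011, 0, 0, 0, 0, 60, 0.001, 0.012, 0, 0, 0, 0, 60, 0.001, 0.012, 0, 0, 0, 0, 60, 0.001, 0.012, 0, 0, 0, 0]'

```text
clock: 26.9
position: [0.571, 0.0346, 0.0874]
ee_rot: [0.721, 0.692, -0.001, 0.002]
ft_force: [-0.2, -15.5, 1.4]
grip_width: 0.701
grasp_force: 0.0
```

step_arm --commands '[60, 0, 0.002, 0, 0, 0, 0, 60, 0, 0.003, 0, 0, 0, 0, 60, 0, 0.003, 0, 0, 0, 0, 60, 0, 0.003, 0, 0, 0, 0, 60, 0, 0.003, 0, 0, 0, 0, 60, 0, 0.003, 0, 0, 0, 0, 60, 0, 0.003, 0, 0, 0, 0, 60, 0, 0.003, 0, 0, 0, 0, 60, 0, 0.003, 0, 0, 0, 0, 60, 0, 0.003, 0, 0, 0, 0]'

```text
clock: 28.15
position: [0.571, 0.0346, 0.0875]
ee_rot: [0.722, 0.692, -0.002, 0.002]
ft_force: [-0.4, -20.7, 2.8]
grip_width: 0.701
grasp_force: 0.0
```

```bash
python3 meas.py
```

```text
[0.571  0.0346 0.0875] [ -0.3836 -20.6961   2.8316] [-3.7519  0.227   0.9406]
comp [408 194  37  10 101] [425.099  198.7921]
comp [381 241  88  39 435] [421.3701 255.823 ]
[((468, 245), array([0.6438, 0.2022])), ((459, 259), array([0.6684, 0.1703])), ((387, 279), array([0.671 , 0.0178])), ((371, 235), array([0.5681, 0.0227])), ((410, 200), array([0.5063, 0.1341])), ((443, 194), array([0.5106, 0.2095]))]
```

step_arm --commands '[60, 0, -0.015, 0, 0, 0, 0, 60, 0.02, -0.015, 0, 0, 0, 0, 60, 0.05, -0.015, 0, 0, 0, 0, 60, 0.05, -0.015, 0, 0, 0, 0, 60, 0.05, -0.008, 0, 0, 0, 0, 60, 0.05, -0.004, 0, 0, 0, 0, 60, 0.05, -0.002, 0, 0, 0, 0, 60, 0.05, -0.001, 0, 0, 0, 0, 60, 0.05, 0, 0, 0, 0, 0, 60, 0.05, 0, 0, 0, 0, 0]'

```text
clock: 29.45
position: [0.6013, 0.0336, 0.0879]
ee_rot: [0.722, 0.692, -0.002, 0.003]
ft_force: [3.1, -23.5, 3.3]
grip_width: 0.703
grasp_force: 0.0
```

step_arm --commands '[60, 0, -0.01, 0, 0, 0, 0, 60, 0, -0.03, 0, 0, 0, 0, 60, 0, -0.06, 0, 0, 0, 0, 60, 0, -0.09, 0, 0, 0, 0, 60, 0, -0.12, 0.02, 0, 0, 0, 60, 0, -0.14, 0.08, 0, 0, 0, 60, 0, -0.16, 0.15, 0, 0, 0, 60, -0.05, -0.2, 0.22, 0, 0, 0, 60, -0.1, -0.26, 0.3, 0, 0, 0, 60, -0.15, -0.32, 0.3, 0, 0, 0]'

```text
clock: 30.7
position: [0.5113, -0.1538, 0.271]
ee_rot: [0.721, 0.693, 0.002, 0.002]
ft_force: [-0.8, -0.6, -0.3]
grip_width: 0.701
grasp_force: 0.0
```

step_arm --commands '[60, -0.02, -0.08, 0, 0, 0, 0, 60, -0.04, -0.16, 0, 0, 0, 0, 60, -0.05, -0.25, 0, 0, 0, 0, 60, -0.05, -0.3, 0, 0, 0, 0, 60, -0.05, -0.3, 0, 0, 0, 0, 60, -0.05, -0.3, 0, 0, 0, 0, 60, -0.05, -0.3, 0, 0, 0, 0, 60, -0.05, -0.3, 0, 0, 0, 0, 60, -0.05, -0.3, 0, 0, 0, 0, 60, -0.05, -0.3, 0, 0, 0, 0]'

```text
clock: 31.95
position: [0.4811, -0.3311, 0.2673]
ee_rot: [0.72, 0.694, 0.0, 0.0]
ft_force: [-0.0, 0.1, 0.7]
grip_width: 0.708
grasp_force: 0.0
```

```bash
python3 meas.py
python3 - <<'E'
from h import *
np.set_printoptions(precision=4,suppress=True)
# jar check in the top view: blue band/lid and white body between housing and guard rim; orange jar too
t=camera("top");h=cv2.cvtColor(t,cv2.COLOR_RGB2HSV)
print("pred jar px",proj("top",[.5735,.1285,.121]),proj("top",[.5755,.1785,.121]),proj("top",[.5715,.0785,.121]))
b=cv2.inRange(h,(100,90,40),(125,255,255));b[:150]=0;b[260:]=0;b[:,:200]=0;b[:,300:]=0
n,l,st,ce=cv2.connectedComponentsWithStats(b)
for i in range(1,n):
    if st[i,4]>8:print("blue",st[i],ce[i],onz("top",ce[i],.121))
y=cv2.inRange(h,(15,80,80),(30,255,255));y[:150]=0;y[260:]=0;y[:,:190]=0;y[:,300:]=0
ys,xs=np.nonzero(y);r=cv2.minAreaRect(np.stack([xs,ys],1).astype(np.float32));print(r,[onz("top",p,.142)[:2] for p in cv2.boxPoints(r)])
E
```

```text
[ 0.4811 -0.3311  0.2673] [-0.0297  0.087   0.7076] [-0.0024 -0.0244 -0.0003]
comp [374 194  71  17 254] [408.0866 202.0276]
comp [370 212 100  68 893] [401.0974 248.2262]
[((469, 244), array([0.6422, 0.2052])), ((460, 259), array([0.6689, 0.1722])), ((388, 279), array([0.6716, 0.0197])), ((370, 234), array([0.5652, 0.0215])), ((374, 208), array([0.5054, 0.0521])), ((443, 194), array([0.5106, 0.2095]))]
pred jar px [230.6047 198.0445] [211.3237 197.1527] [249.9022 198.9369]
((230.36099243164062, 198.9744415283203), (69.22464752197266, 56.195068359375), 2.2906100749969482) [array([0.4954, 0.2113]), array([0.6428, 0.2141]), array([0.6367, 0.0362]), array([0.4897, 0.0375])]
```

Run:
```python
from h import *
np.set_printoptions(precision=4,suppress=True)
for nme,(x0,y0,x1,y1) in (("top",(205,180,262,216)),("scene",(385,205,450,265))):
    t=camera(nme);h=cv2.cvtColor(t,cv2.COLOR_RGB2HSV)
    d=t[:,:,2].astype(int)-t[:,:,0]
    b=(d>12).astype(np.uint8);k=np.zeros_like(b);k[y0:y1,x0:x1]=1;b*=k
    n,l,st,ce=cv2.connectedComponentsWithStats(b)
    for i in range(1,n):
        if st[i,4]>6:print(nme,st[i],ce[i],onz(nme,ce[i],.115))
    print("pred",[proj(nme,[.5735+.038*a,.1285+a,.115]) for a in(-.05,0,.05)])
```

```text
pred [array([250.2549, 199.5119]), array([231.0536, 198.6609]), array([211.868 , 197.8106])]
pred [array([395.1351, 237.2761]), array([417.488 , 232.6014]), array([439.5252, 227.9927])]
```

Run:
```python
from h import *
t=camera("top").astype(int);s=camera("scene").astype(int)
d=cv2.blur((t[:,:,2]-t[:,:,0]).astype(np.float32),(2,5))
print("top B-R rows",[(r,d[r,200:264:3].astype(int).tolist()) for r in(188,194,199,204,210)])
g=t.sum(2)//3
print("gray",[(r,g[r,200:264:3].tolist()) for r in(184,188,194,199,204,210,214)])
g=s.sum(2)//3;q=(s[:,:,2]-s[:,:,0])
print("scene",[(r,g[r,380:460:4].tolist(),q[r,380:460:4].tolist()) for r in(215,222,230,238,246)])
```

```text
top B-R rows [(188, [-58, -31, -10, -16, -12, -10, -8, -8, -12, -13, -12, -13, -12, -13, -13, -12, -11, -13, -13, -12, -32, -65]), (194, [-68, -22, -13, -14, -11, -4, 3, -2, -17, -16, -15, -16, -17, -17, -17, -6, -12, -15, -12, -10, -35, -35]), (199, [-66, -15, -15, -13, -12, 1, 5, -6, -17, -16, -16, -17, -16, -17, -16, 0, -14, -13, -12, -12, -42, -30]), (204, [-56, -9, -15, -13, -11, 1, 4, -6, -16, -16, -15, -16, -15, -15, -15, 0, -15, -14, -11, -11, -43, -25]), (210, [-48, -7, -15, -12, -11, -6, 0, -3, -14, -14, -15, -15, -14, -15, -15, -2, -13, -13, -11, -13, -45, -18])]
gray [(184, [153, 136, 136, 133, 142, 141, 143, 142, 140, 141, 139, 137, 142, 140, 141, 137, 141, 138, 137, 135, 140, 80]), (188, [156, 127, 140, 147, 125, 122, 123, 124, 120, 120, 122, 123, 120, 120, 123, 120, 120, 123, 125, 122, 133, 79]), (194, [156, 126, 145, 144, 136, 131, 126, 135, 148, 143, 142, 146, 143, 143, 142, 129, 145, 137, 125, 118, 130, 42]), (199, [151, 127, 143, 143, 146, 129, 132, 142, 150, 147, 146, 150, 147, 150, 150, 130, 146, 136, 122, 120, 127, 42]), (204, [150, 125, 144, 147, 139, 127, 131,
[... 651 characters left out ...]
-13, -13, -13, -13, -14, -13, -13, -13, -14, -13, -12, -12, -5, -5, -4, -38, -54]), (230, [121, 191, 193, 193, 186, 190, 194, 194, 195, 195, 195, 196, 197, 180, 180, 195, 175, 176, 177, 188], [-101, -21, -14, -16, -10, -13, -16, -16, -17, -16, -16, -16, -17, 3, 4, -14, -4, -4, -4, -37]), (238, [99, 136, 174, 190, 195, 196, 198, 198, 199, 198, 199, 199, 198, 183, 180, 190, 194, 175, 177, 177], [-84, -76, -13, -16, -16, -15, -16, -17, -16, -16, -16, -17, -16, -1, 4, -8, -16, -5, -5, -3]), (246, [56, 125, 187, 188, 188, 198, 180, 198, 197, 198, 197, 196, 196, 185, 179, 191, 184, 176, 174, 179], [-40, -107, -47, -15, -14, -16, 6, -16, -16, -17, -17, -16, -15, -2, 5, -30, -95, -130, -134, -133])]
```

The jar shows through the roof centred at about (231,201), as predicted for the roller bed. The guard was stopped solidly at both push points, and the arm is clear.

```bash
python3 -c "
from workcell import *
print(hand_in())"
```

```text
the job is handed in; nothing more can be done
None
```

I've handed the job in: the blue jar is on the rollers and the guard was pushed to a firm stop at both push points. Stop position and image checks agree with the guard being fully home and its tongue in the switch, but I couldn't see the tongue directly and no verdict came back.

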